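# Level the two-pan balance with three reagent bottles

## Task

Share all three white bottles between the two pans of the balance under the shelf so that both pans sit level with each other, with every bottle standing upright on a pan. Keep the bottles from toppling over, leave the beaker where it is, and finish with everything released and at rest.

Things in the scene. Friction and masses are not known exactly. Their poses are not given: they have to be found in the camera images.
- shelf: Fixed wood shelf board, 130 (x) by 980 (y) by 18 mm, underside 300 mm above the bench, on 26 mm posts near its ends. Origin on the bench below the middle of its front edge (nearest the robot); the board lies to +x of it. It overhangs the back part of the pans, so a gripper pointing straight down cannot take bottles there: tilt it 25 to 45 degrees, leaning back towards the robot.
- balance: Fixed grey two-pan balance, base 150 (x) by 400 (y) by 36 mm high, origin on the bench below its centre. Pan centres at y = +120 mm (left) and -120 mm (right) in its frame; its x axis points away from the robot within 0.06 rad. A low pointer and white plate at front centre. The pans stay horizontal and only move up and down, in opposite senses, by at most 8 mm.
- pan_left (a joint): Height of the left pan (+y side) above its level position, m, from -0.008 (left heavy, down on its stop) to +0.008 (left light); the right pan is at minus this. 0 is level. It moves about 6.5 mm per 100 g of difference and settles in about a second. It does not matter where on a pan a bottle stands.
- left_pan (a point): Centre of the top face of the left pan's floor, axes as the balance. Both pans are steel trays, 120 (x) by 200 mm (y) outside, with 3 mm walls and a rim 4 mm above the floor; the floor is 85 mm above the bench when level. Two bottles fit side by side, at y = +50 and -50 mm from the centre.
- right_pan (a point): Centre of the top face of the right pan's floor, as left_pan.
- big_bottle: Large plain white plastic bottle, 135 mm tall, body 66 mm in diameter up to 88 mm, then a sloping shoulder, then a screw cap 44 mm in diameter from 105 to 135 mm. Weighs about 360 g, as much as the other two bottles together (within a few per cent). Starts on one of the pans. Origin at the centre of its underside, z up.
- mid_bottle: Middle white bottle of the same form, 118 mm tall, body 56 mm in diameter up to 75 mm, cap 40 mm in diameter from 90 to 118 mm. About 225 g. Starts on the big bottle's pan or on the stirrer. Origin at the centre of its underside, z up.
- small_bottle: Smallest white bottle of the same form, 100 mm tall, body 46 mm in diameter up to 60 mm, cap 36 mm in diameter from 73 to 100 mm. About 135 g. Starts on the big bottle's pan or on the stirrer, wherever the middle one is not. Origin at the centre of its underside, z up.
- stirrer: Fixed round white magnetic stirrer with a flat steel top 116 mm in diameter, 85 mm above the bench, at the left or right of the balance, in front of the shelf; one bottle stands on it at the start. Origin on the bench below its centre.
- meter: Fixed low white bench meter, 150 by 100 by 33 mm high, on the side opposite the stirrer. Origin at the centre of its underside.
- beaker: Loose clear plastic beaker, 70 mm in diameter, 85 mm tall, empty, in front of the balance; not to be disturbed. Origin at the centre of its underside.
Mind the look-alikes: they are no part of the job. Leave any green look-alike of the small_bottle alone.

How it is judged:
At the end, for the whole second after the job is handed in: All three bottles stand upright (within 0.1 rad) and at rest on the pans (on either one, footprint centre inside the tray), and the pans are level: the left pan within 3 mm of its level position and still (((x of big_bottle in the frame of left_pan between -0.055 and 0.055 m and y of big_bottle in the frame of left_pan between -0.095 and 0.095 m and z of big_bottle in the frame of left_pan between -0.006 and 0.006 m) or (x of big_bottle in the frame of right_pan between -0.055 and 0.055 m and y of big_bottle in the frame of right_pan between -0.095 and 0.095 m and z of big_bottle in the frame of right_pan between -0.006 and 0.006 m)) and angle between each of big_bottle, mid_bottle, small_bottle's own z axis and vertical below 0.1 rad and linear speed of each of big_bottle, mid_bottle, small_bottle below 0.02 m/s and ((x of mid_bottle in the frame of left_pan between -0.055 and 0.055 m and y of mid_bottle in the frame of left_pan between -0.095 and 0.095 m and z of mid_bottle in the frame of left_pan between -0.006 and 0.006 m) or (x of mid_bottle in the frame of right_pan between -0.055 and 0.055 m and y of mid_bottle in the frame of right_pan between -0.095 and 0.095 m and z of mid_bottle in the frame of right_pan between -0.006 and 0.006 m)) and ((x of small_bottle in the frame of left_pan between -0.055 and 0.055 m and y of small_bottle in the frame of left_pan between -0.095 and 0.095 m and z of small_bottle in the frame of left_pan between -0.006 and 0.006 m) or (x of small_bottle in the frame of right_pan between -0.055 and 0.055 m and y of small_bottle in the frame of right_pan between -0.095 and 0.095 m and z of small_bottle in the frame of right_pan between -0.006 and 0.006 m)) and value of joint pan_left between -0.003 and 0.003 m and velocity of joint pan_left between -0.01 and 0.01 m/s); the robot touches nothing.
It fails at once if a bottle is laid down or knocked over (tilted more than 1.1 rad) (angle between any of big_bottle, mid_bottle, small_bottle's own z axis and vertical above 1.1 rad).
It fails at once if the beaker is shifted by more than 40 mm (distance of beaker from where it was at the start of the episode above 0.04 m).
It also fails if it takes over 64 s, if anything falls off the work surface, if the arm or the gripper's body presses on something with over 40 N, if the wrist force passes 120 N, or if a joint passes its speed limit or range.

## Robot

A 6-joint arm with a two-finger parallel gripper is mounted at the origin on the work surface. World frame = base frame: x ahead of the robot, y to its left, z up, the work surface at z = 0. Lengths are in m, angles in rad, forces in N, time in s.
With the tool pointing down it reaches from about 0.375 to 0.9 m from the base axis. Payload 3.1 kg.
Tool frame: the origin (TCP) lies at the very end of the fingers, on their centre line; the grasp point (between the pads) lies 19 mm behind it; z points along the fingers, y is the direction in which the jaws open and shut (so a half turn about z gives the same grasp; the last joint's range is limited). The gripper opens to 87 mm and grips with 3 to 60 N. Pads are 19 mm wide; open, the fingers measure 117 mm over their backs; the gripper's body (75 mm by 190 mm) begins 51 mm behind the grasp point.
Start: joints at [1.121, 0.527, 1.433, -0, 1.181, -0.178], TCP at [0.168, 0.602, 0.223] pointing down, gripper open.
Joint ranges: [-3.08, 3.08], [-0.75, 2.2], [0.22, 2.44], [-1.43, 4.57], [0, 2.65], [-2.85, 2.85]. Speed limits (rad/s): [2.79, 2.79, 3.14, 3.14, 3.14, 3.14].

## Interface

Orientations are given as a unit quaternion [x, y, z, w].
In Python, from rig import robot gives the robot as it stands. The module is installed in compiled form; this text tells all that it offers.
- The arm moves only by the tool carry_out, never from a script. Its argument "series" is a list of rows, each a list of 7 numbers: the shift along the tool's x, y, z in mm, then the turn, a rotation vector about the tool's x, y, z in degrees, then the gripper command: -1 is shut, 1 is fully open, values between are in proportion. In form: [[tx, ty, tz, rx, ry, rz, claw], ...]. A call has 1 to 8 rows; each row is the pose to reach, as a shift and turn from the pose measured when the call began, along the tool's axes at that moment; what a row does not reach only later rows make up. A row lasts 1/8 s, in which the tool goes at most 62.5 mm and 10.7 degrees, less where a joint would pass 70% of its speed; a pose out of reach is approached as far as the arm can. A call with a gripper value outside its range is refused whole. The fingers move at their own pace and stop on an object; "force" is the grip in N (left out, the last holds). Time passes only in rows, so rows that repeat a pose let the fingers close. It gives the time, the measured TCP pose, the force and the opening at its end, in the units of the state.
- robot.get_obs(): the state, without advancing time (a new reading comes with each control period).
- robot.camera(name): name is "side" or "top" or "wrist"; returns a dict with "pixels" (420x560x3 uint8, red, green, blue), "fx", "fy", "cx", "cy" (pixels), "position" and "attitude" of the camera in the world. Camera axes: x right, y down, z forward; pixel columns grow to the right and rows downward; lengths in m; the calibration is good to about 2 mm. A picture is of the moment at which its call begins. There is no depth.
- robot.hand_in(): hands the job in, once; it reports no verdict.
The state is a dict: "time": time; "q": joint angles; "joint_velocities": joint speeds; "joint_torque": joint torques, N m; "position": TCP position; "tool_rot": TCP orientation; "ft_force": force on the tool from outside, world axes, zero at the start; "moment": the same for the moment, N m; "grip_width": finger opening in m.
Only numpy, scipy, OpenCV 4.12 (cv2) and the standard library are available. Lean on these libraries where they do the work, as an engineer would, in place of code of your own. Each camera call takes 0.05 s, during which the arm holds its last target.

## Working session

There is one attempt and no reset: what is moved stays moved. The work goes in short steps, Python scripts to look and compute and a tool call to move; the robot and the scene stay as the last step left them, time stands still between calls to the robot, and variables do not carry over. Pictures are saved under pics/ and viewed, and the job is handed in when it is done.

Besides the shell and the picture viewer there is one more tool, called by a JSON object that holds its "api" and its "payload", one argument or row to a line. carry_out: Moves the arm, as the interface text tells. Its arguments: {"type":"object","properties":{"series":{"type":"array"},"force":{"type":"number"}},"required":["series"]}

```bash
mkdir -p pics; python3 - <<'E'
from rig import robot
import cv2
print(robot.get_obs())
for n in ["side","top","wrist"]:
    c=robot.camera(n); cv2.imwrite(f"pics/{n}0.png",c["pixels"][:,:,::-1])
    print(n,{k:v for k,v in c.items() if k!="pixels"})
E
```

```text
{'time': 0.0, 'q': array([ 1.12050730e+00,  5.28505185e-01,  1.43384147e+00, -2.51990776e-05,
        1.18135784e+00, -1.78478339e-01]), 'joint_velocities': array([ 1.16866605e-04,  8.33102009e-04, -1.20662655e-03,  7.75649609e-05,
        1.27263227e-03,  5.21473641e-04]), 'joint_torque': array([ 9.95518967e-04, -4.40037167e+01, -1.76589149e+01,  6.33549783e-02,
        5.83472766e-02, -1.29342466e-04]), 'position': array([0.16745706, 0.60143049, 0.22156698]), 'tool_rot': array([ 1.35482534e-01,  9.90779172e-01, -1.00776938e-03, -3.15442634e-04]), 'ft_force': array([-0.20003887,  0.12055442, -0.41401449]), 'moment': array([ 0.02989806, -0.03300383, -0.03328195]), 'grip_width': 0.08719790279328524}
side {'fx': 427.0063266624152, 'fy': 427.0063266624152, 'cx': 274.26440142714534, 'cy': 208.3099572495236, 'position': array([ 0.0141682 , -0.88469046,  0.74110433]), 'attitude': array([ 0.84521465, -0.2069326 ,  0.12394227, -0.47689559])}
top {'fx': 383.6168869752478, 'fy': 383.6168869752478, 'cx': 277.8338670570291, 'cy': 208.26381578527824, 'position': array([0.4160489 , 0.03471782, 1.09490587]), 'attitude': array([ 0.71417419, -0.69749192,  0.03861622, -0.04437386])}
wrist {'fx': 358.79611956254246, 'fy': 358.79611956254246, 'cx': 276.9988778470792, 'cy': 212.85408044978723, 'position': array([0.09281162, 0.62263568, 0.3854342 ]), 'attitude': array([0.78763429, 0.59872212, 0.08652333, 0.11695195])}
```

View pics/side0.png

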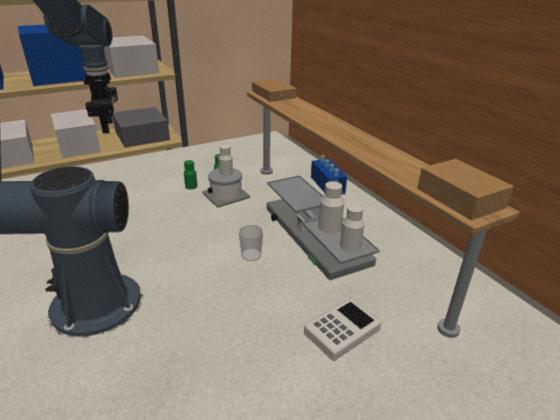

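View pics/top0.png

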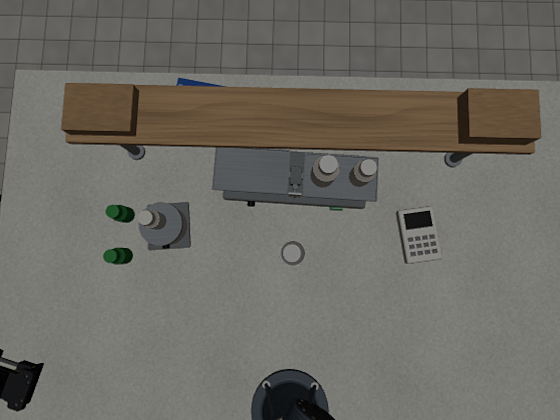

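View pics/wrist0.png

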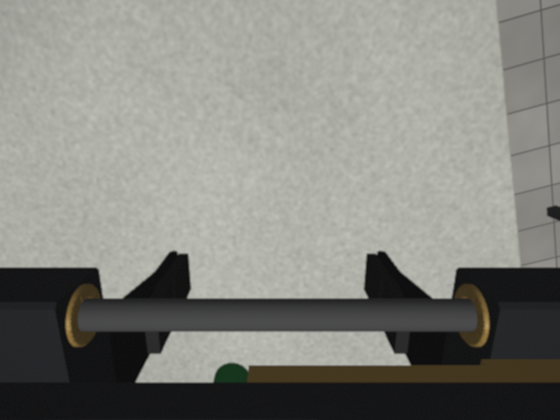

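Top view: white bottles are at about (325,165) and (366,168) on the right pan, and (150,217) on the stirrer. The green ones at (119,213) and (117,256) are look-alikes. I'll enlarge these areas and measure.

```bash
cat > h.py <<'E'
import numpy as np, cv2
from scipy.spatial.transform import Rotation as R
from rig import robot
def ray(c,u,v):
    d=np.array([(u-c["cx"])/c["fx"],(v-c["cy"])/c["fy"],1.]); return R.from_quat(c["attitude"]).apply(d)
def onz(c,u,v,z):
    d=ray(c,u,v); return c["position"]+d*(z-c["position"][2])/d[2]
def proj(c,p):
    q=R.from_quat(c["attitude"]).inv().apply(np.array(p)-c["position"]); return c["fx"]*q[0]/q[2]+c["cx"],c["fy"]*q[1]/q[2]+c["cy"]
E
python3 - <<'E'
from h import *
t=robot.camera("top"); s=robot.camera("side")
a=cv2.resize(t["pixels"][130:270,100:400],None,fx=2.6,fy=2.6,interpolation=cv2.INTER_CUBIC)
cv2.imwrite("pics/topc.png",a[:,:,::-1])
b=cv2.resize(s["pixels"][140:280,180:390],None,fx=3.8,fy=3.8,interpolation=cv2.INTER_CUBIC)
cv2.imwrite("pics/sidec.png",b[:,:,::-1])
E
```

```text
(no output)
```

View pics/topc.png

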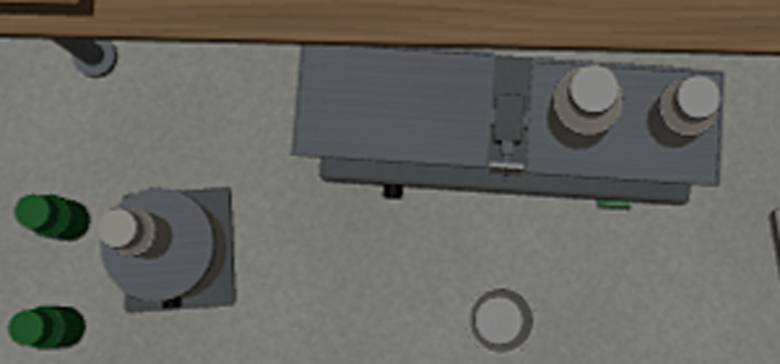

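View pics/sidec.png

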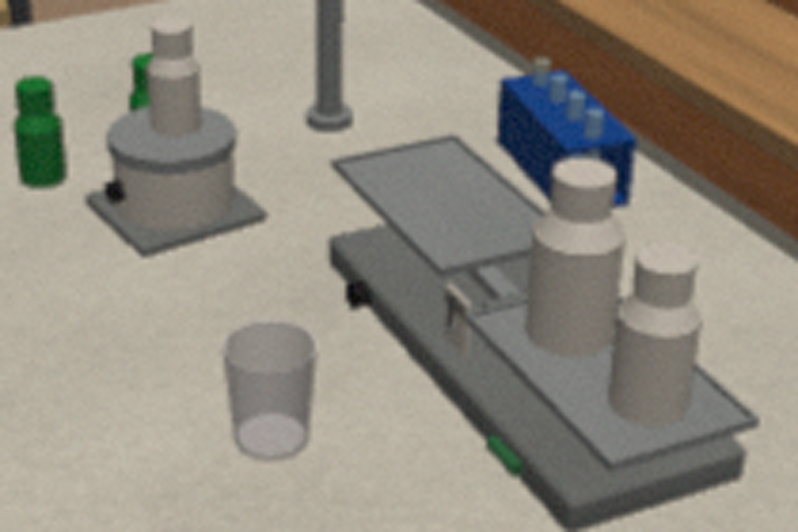

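```bash
python3 - <<'E'
from h import *
t=robot.camera("top"); s=robot.camera("side")
def tri(a,b):
    d1=ray(t,*a);d2=ray(s,*b);A=np.c_[d1,-d2];k=np.linalg.lstsq(A,s["position"]-t["position"],rcond=None)[0]
    p=t["position"]+k[0]*d1;q=s["position"]+k[1]*d2;return ((p+q)/2).round(4),np.linalg.norm(p-q).round(4)
T=lambda u,v:(u/2.6+100-.5+.5/2.6,v/2.6+130-.3); S=lambda u,v:(u/3.8+180-.37,v/3.8+140-.37)
for n,a,b in [("big",(595,90),(585,171)),("mid",(698,97),(666,259)),("stir",(122,229),(172,30))]: print(n,tri(T(*a),S(*b)))
# single-ray
for n,a,z in [("big",(595,90),.212),("mid",(698,97),.195),("stirS",(122,229),.185),("stirM",(122,229),.203)]: print(n,onz(t,*T(*a),z).round(4))
for n,a,z in [("RP near r",(719,185),.081),("RP near l",(525,176),.081),("LP near r",(490,168),.097),("LP near l",(292,155),.097),("LP far l",(302,43),.097),("RP far r",(722,72),.081),("stirrer",(158,246),.085),("beak",(500,320),.0),("shelf L",(0,37),.3),("shelfR",(780,52),.3),
 ("gA",(32,214),.1),("gB",(28,328),.1)]: print(n,onz(t,*T(*a),z).round(4))
# cap diameters in px
g=t["pixels"].astype(int)
m=((g.min(2)>135)).astype(np.uint8)
n,l,st,ce=cv2.connectedComponentsWithStats(m)
for i in range(1,n):
    if 100<st[i][4]<3000: print(st[i],ce[i].round(1), 2*np.sqrt(st[i][4]/np.pi))
print(t["pixels"][164,329],t["pixels"][218,147],t["pixels"][240,300])
E
```

```text
big (array([ 0.6275, -0.0738,  0.2138]), np.float64(0.0027))
mid (array([ 0.6274, -0.1707,  0.1941]), np.float64(0.0019))
stir (array([0.4936, 0.357 , 0.182 ]), np.float64(0.0003))
big [ 0.6267 -0.0733  0.212 ]
mid [ 0.6263 -0.17    0.195 ]
stirS [0.4932 0.356  0.185 ]
stirM [0.4916 0.3497 0.203 ]
RP near r [ 0.5615 -0.217   0.081 ]
RP near l [ 0.5662 -0.0183  0.081 ]
LP near r [0.5712 0.018  0.097 ]
LP near l [0.58   0.2191 0.097 ]
LP far l [0.6967 0.214  0.097 ]
RP far r [ 0.68   -0.2209  0.081 ]
stirrer [0.4852 0.3535 0.085 ]
beak [0.419 0.002 0.   ]
shelf L [0.6392 0.426  0.3   ]
shelfR [ 0.6407 -0.213   0.3   ]
gA [0.5134 0.4778 0.1   ]
gB [0.3996 0.4732 0.1   ]
[133 133 132] [134 133 127] [125 125 120]
```

Identified: the stirrer bottle's cap top triangulates at z≈0.182 (97 mm tall above the stirrer), so it is small_bottle. On the right pan, the one at (329,165) is big (top ≈0.213) and the one at (368,167) is mid. Plan: small → left pan, mid → left pan, using a 35° tilt.

```bash
cat >> h.py <<'E'
def pose(t=35,yaw=0):
    a=np.radians(t); M=np.array([[-np.cos(a),0,np.sin(a)],[0,1,0],[-np.sin(a),0,-np.cos(a)]]).astype(float)
    return R.from_euler('z',yaw,degrees=True)*R.from_matrix(M)
def rel(G,t=35,yaw=0,back=0):
    """G = wanted grasp point in world; prints shift mm / turn deg"""
    o=robot.get_obs(); r0=R.from_quat(o["tool_rot"]); r=pose(t,yaw)
    z=r.apply([0,0,1]); T=np.array(G)+z*(.019-back)
    print("TCP",T.round(4),"shift",(r0.inv().apply(T-o["position"])*1000).round(1),"turn",np.degrees((r0.inv()*r).as_rotvec()).round(2))
def st():
    o=robot.get_obs(); r=R.from_quat(o["tool_rot"])
    print("t",round(o["time"],2),"G",(o["position"]-.019*r.apply([0,0,1])).round(4),"z",r.apply([0,0,1]).round(3),"y",r.apply([0,1,0]).round(3),"F",o["ft_force"].round(2),"w",o["grip_width"].round(4),"q",o["q"].round(2))
E
python3 - <<'E'
from h import *
st(); rel((.4933,.356,.177),back=.1); rel((.4933,.356,.177))
E
```

```text
Traceback (most recent call last):
  File "h.py", line 20, in st
    print("t",round(o["time"],2),"G",(o["position"]-.019*r.apply([0,0,1])).round(4),"z",r.apply([0,0,1]).round(3),"y",r.apply([0,1,0]).round(3),"F",o["ft_force"].round(2),"w",o["grip_width"].round(4),"q",o["q"].round(2))
                                                                                                                                                                               ^^^^^^^^^^^^^^^^^^^^^
AttributeError: 'float' object has no attribute 'round'
```

```bash
sed -i 's/o\["grip_width"\].round(4)/round(o["grip_width"],4)/' h.py
python3 - <<'E'
from h import *
st(); rel((.4933,.356,.177),back=.1); rel((.4933,.356,.177))
E
```

```text
t 0.35 G [0.1677 0.6019 0.2413] z [-0. -0. -1.] y [ 0.268  0.963 -0.001] F [ 0.59 -0.9   0.58] w 0.0871 q [ 1.12  0.53  1.43 -0.    1.18 -0.18]
TCP [0.4468 0.356  0.2434] shift [-334.9 -161.9  -21. ] turn [ -4.78 -34.79 -15.08]
TCP [0.5042 0.356  0.1614] shift [-390.2 -146.5   60.9] turn [ -4.78 -34.79 -15.08]
```

{"api": "carry_out", "payload": {
  "series": [
    [-50,-20,-50,-1,-4,-2,1],
    [-100,-45,-60,-1.5,-10,-4,1],
    [-150,-70,-60,-2,-16,-6,1],
    [-200,-95,-60,-3,-22,-8.5,1],
    [-250,-120,-50,-4,-28,-11,1],
    [-300,-145,-35,-4.8,-34.8,-15.1,1],
    [-335,-162,-21,-4.8,-34.8,-15.1,1],
    [-335,-162,-21,-4.8,-34.8,-15.1,1]
  ],
  "force": 25
}}

```text
time: 1.35
position: [0.4478, 0.3535, 0.2422]
tool_rot: [0.002, 0.954, -0.001, 0.3]
ft_force: [0.6, 1.1, 0.9]
grip_width: 0.0875
```

```bash
python3 - <<'E'
from h import *
st(); rel((.4933,.356,.177),back=.1); rel((.4933,.356,.177))
c=robot.camera("wrist"); cv2.imwrite("pics/w1.png",c["pixels"][:,:,::-1])
print(proj(c,(.4933,.356,.185)))
c=robot.camera("side"); cv2.imwrite("pics/s1.png",c["pixels"][:,:,::-1])
E
```

```text
t 1.35 G [0.4369 0.3536 0.2578] z [ 0.572 -0.003 -0.82 ] y [ 0.004  1.    -0.001] F [0.59 1.14 0.86] w 0.0875 q [ 0.66  0.35  1.9  -0.78  0.53 -0.29]
TCP [0.4468 0.356  0.2434] shift [ 0.1  2.5 -1.5] turn [-0.2  -0.1  -0.14]
TCP [0.5042 0.356  0.1614] shift [-0.1  2.8 98.5] turn [-0.2  -0.1  -0.14]
(np.float64(281.70226686120503), np.float64(227.76922247532343))
```

View pics/w1.png

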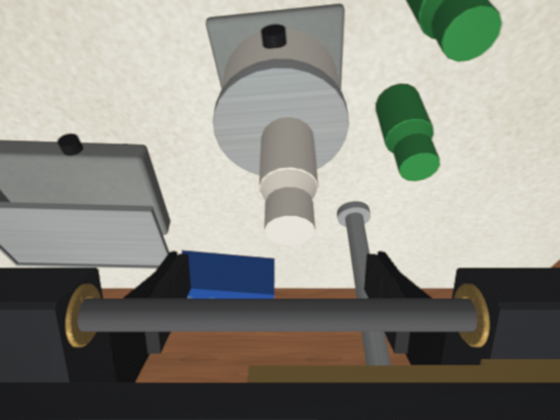

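The wrist view shows the small white bottle on the stirrer with its cap top at (289,229), which is the target. The green bottles at (410,160) and (470,40) are off to the right. Now the descent.

{"api": "carry_out", "payload": {
  "series": [
    [0,4.5,25,-0.2,0,0,1],
    [0,4.5,50,-0.2,0,0,1],
    [0,4.5,75,-0.2,0,0,1],
    [0,4.5,98,-0.2,0,0,1],
    [0,4.5,98.5,-0.2,0,0,0.3],
    [0,4.5,98.5,-0.2,0,0,-1],
    [0,4.5,98.5,-0.2,0,0,-1],
    [0,4.5,98.5,-0.2,0,0,-1]
  ],
  "force": 25
}}

```text
time: 2.45
position: [0.5036, 0.361, 0.164]
tool_rot: [-0.0, 0.953, 0.003, 0.302]
ft_force: [-0.0, 0.3, -0.1]
grip_width: 0.0545
```

```bash
python3 - <<'E'
from h import *
st()
c=robot.camera("wrist"); cv2.imwrite("pics/w2.png",c["pixels"][:,:,::-1])
c=robot.camera("side"); cv2.imwrite("pics/s2.png",cv2.resize(c["pixels"][60:280,140:400],None,fx=3,fy=2.7)[:,:,::-1])
E
```

```text
t 2.45 G [0.4927 0.3609 0.1795] z [ 0.575  0.005 -0.818] y [-0.002  1.     0.005] F [-0.03  0.34 -0.1 ] w 0.0545 q [ 0.6   0.53  1.88 -1.03  0.38 -0.06]
```

View pics/s2.png

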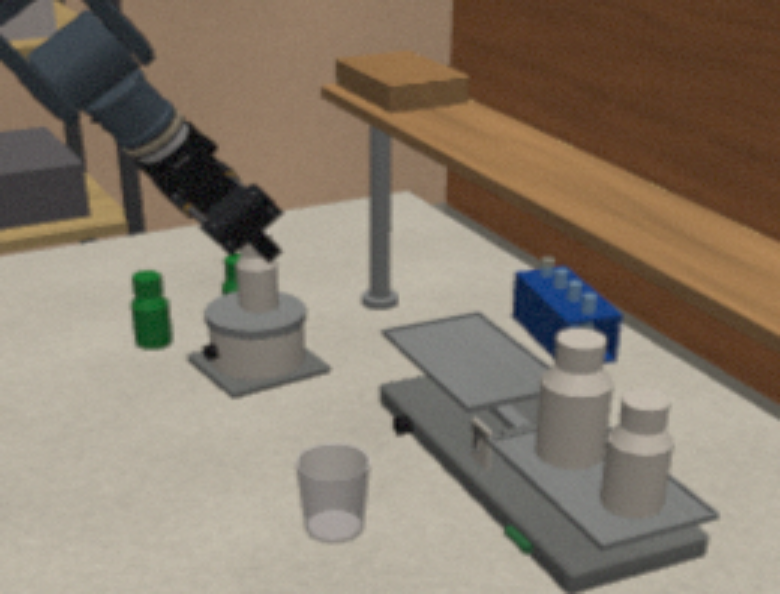

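The fingers straddle the small bottle's cap and are still closing.

{"api": "carry_out", "payload": {
  "series": [
    [0,-2,1,0,0,0,-1],
    [0,-2,1,0,0,0,-1],
    [0,-2,1,0,0,0,-1],
    [0,-2,1,0,0,0,-1],
    [0,-2,1,0,0,0,-1]
  ]
}}

```text
time: 3.18
position: [0.5045, 0.3588, 0.163]
tool_rot: [-0.0, 0.953, 0.002, 0.302]
ft_force: [0.4, 0.1, 2.2]
grip_width: 0.0353
```

```bash
python3 - <<'E'
from h import *
st()
c=robot.camera("wrist"); cv2.imwrite("pics/w3.png",c["pixels"][:,:,::-1])
E
```

```text
t 3.17 G [0.4936 0.3588 0.1786] z [ 0.575  0.005 -0.818] y [-0.002  1.     0.004] F [0.39 0.08 2.16] w 0.0353 q [ 0.6   0.53  1.88 -1.04  0.38 -0.05]
```

View pics/w3.png

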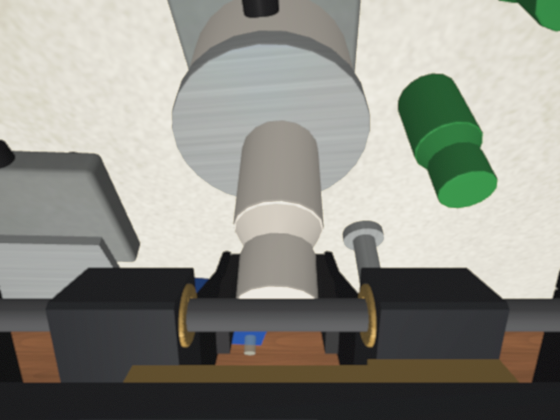

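Gripped at 35.3 mm. The wrist view shows the cap between the pads at (277,265) and the bottle upright. Now computing the lift and transfer.

```bash
python3 - <<'E'
from h import *
rel((.494,.359,.222)); rel((.53,.30,.225));rel((.58,.22,.222));rel((.632,.166,.212))
E
```

```text
TCP [0.5049 0.359  0.2064] shift [-25.3   0.4 -35.3] turn [ 0.26  0.1  -0.06]
TCP [0.5409 0.3    0.2094] shift [-56.6 -58.7 -17.3] turn [ 0.26  0.1  -0.06]
TCP [0.5909 0.22   0.2064] shift [ -95.8 -138.8   13.5] turn [ 0.26  0.1  -0.06]
TCP [0.6429 0.166  0.1964] shift [-132.7 -192.9   51.4] turn [ 0.26  0.1  -0.06]
```

{"api": "carry_out", "payload": {
  "series": [
    [-13,0,-18,0.2,0,0,-1],
    [-25,0,-35,0.2,0,0,-1],
    [-41,-29,-26,0.2,0,0,-1],
    [-57,-59,-17,0.2,0,0,-1],
    [-76,-98,-2,0.2,0,0,-1],
    [-96,-139,13.5,0.2,0,0,-1],
    [-116,-168,33,0.2,0,0,-1],
    [-133,-193,51,0.2,0,0,-1]
  ]
}}

```text
time: 4.22
position: [0.643, 0.1642, 0.1957]
tool_rot: [0.001, 0.954, 0.0, 0.3]
ft_force: [0.6, 0.2, -0.9]
grip_width: 0.0352
```

{"api": "carry_out", "payload": {
  "series": [
    [0,0,0,0,0,0,-1],
    [0,0,0,0,0,0,-1]
  ]
}}

```text
time: 4.47
position: [0.6415, 0.164, 0.1945]
tool_rot: [0.001, 0.954, 0.0, 0.299]
ft_force: [-0.5, -0.2, -1.3]
grip_width: 0.0356
```

```bash
python3 - <<'E'
from h import *
st(); rel((.632,.166,.212)); rel((.632,.166,.188))
c=robot.camera("wrist"); cv2.imwrite("pics/w4.png",c["pixels"][:,:,::-1])
c=robot.camera("side"); cv2.imwrite("pics/s4.png",cv2.resize(c["pixels"][60:280,140:400],None,fx=3,fy=2.7)[:,:,::-1])
E
```

```text
t 4.47 G [0.6307 0.164  0.2101] z [ 0.57  -0.001 -0.822] y [0.002 1.    0.001] F [-0.46 -0.24 -1.31] w 0.0356 q [ 0.11  0.48  1.83 -0.29  0.23 -1.2 ]
TCP [0.6429 0.166  0.1964] shift [-2.2  2.  -0.8] turn [-0.04 -0.24 -0.15]
TCP [0.6429 0.166  0.1724] shift [11.4  2.  18.9] turn [-0.04 -0.24 -0.15]
```

View pics/s4.png

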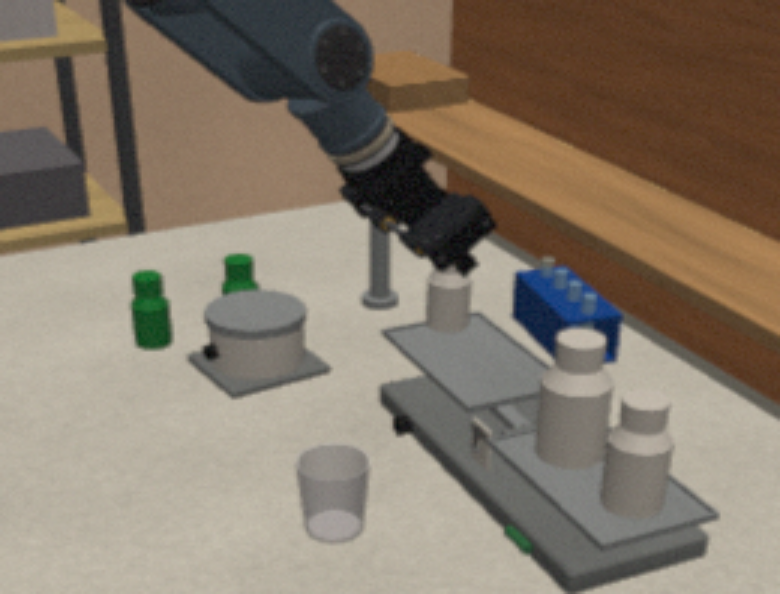

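View pics/w4.png

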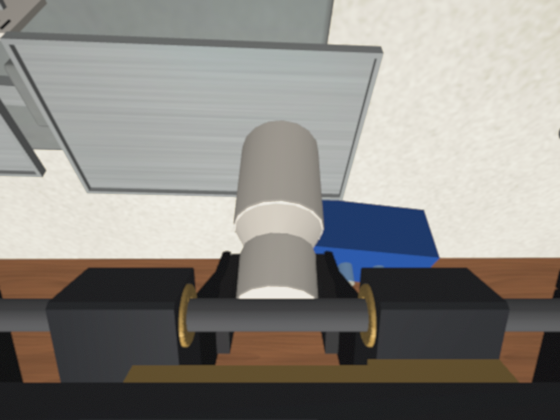

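The bottle hangs upright over the outer half of the left pan, its foot at (280,130) in the wrist view. Lowering.

{"api": "carry_out", "payload": {
  "series": [
    [3,1,6,0,0,0,-1],
    [6,1,11,0,0,0,-1],
    [9,1,16,0,0,0,-1],
    [10.5,1,18,0,0,0,-1],
    [11.5,1,19,0,0,0,-1],
    [11.5,1,19,0,0,0,-1]
  ]
}}

```text
time: 5.32
position: [0.643, 0.166, 0.1729]
tool_rot: [0.001, 0.954, 0.0, 0.299]
ft_force: [-0.8, -0.3, -0.7]
grip_width: 0.0354
```

```bash
python3 - <<'E'
from h import *
st()
c=robot.camera("side"); cv2.imwrite("pics/s5.png",cv2.resize(c["pixels"][120:240,240:400],None,fx=4.5,fy=4.5)[:,:,::-1])
E
```

```text
t 5.33 G [0.6321 0.166  0.1885] z [ 0.571  0.    -0.821] y [0.001 1.    0.001] F [-0.78 -0.33 -0.7 ] w 0.0354 q [ 0.11  0.52  1.85 -0.37  0.18 -1.11]
```

View pics/s5.png

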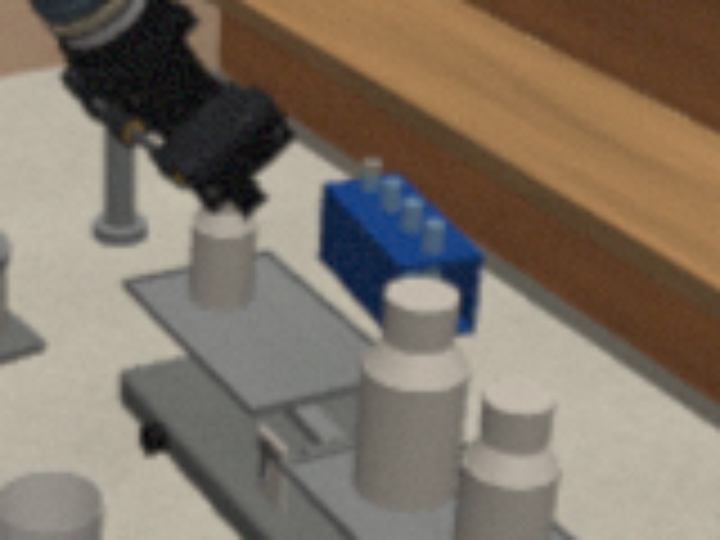

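{"api": "carry_out", "payload": {
  "series": [
    [0.5,0,0.8,0,0,0,-1],
    [1.1,0,1.6,0,0,0,-1],
    [1.4,0,2,0,0,0,-1],
    [1.4,0,2,0,0,0,-1]
  ]
}}

```text
time: 5.88
position: [0.6433, 0.166, 0.171]
tool_rot: [0.0, 0.954, 0.0, 0.3]
ft_force: [-0.1, -0.7, 0.8]
grip_width: 0.0357
```

```bash
python3 - <<'E'
from h import *
st()
E
```

```text
t 5.88 G [0.6324 0.166  0.1866] z [ 0.572  0.001 -0.82 ] y [0.001 1.    0.001] F [-0.05 -0.73  0.83] w 0.0357 q [ 0.11  0.53  1.85 -0.39  0.17 -1.09]
```

{"api": "carry_out", "payload": {
  "series": [
    [0.4,0,0.6,0,0,0,-1],
    [0.4,0,0.6,0,0,0,-1],
    [0.4,0,0.6,0,0,0,0],
    [0.4,0,0.6,0,0,0,0.5],
    [0.4,0,0.6,0,0,0,0.5],
    [0.4,0,0.6,0,0,0,0.5],
    [0.4,0,0.6,0,0,0,0.5]
  ]
}}

```text
time: 6.75
position: [0.6433, 0.166, 0.1701]
tool_rot: [0.0, 0.954, 0.0, 0.3]
ft_force: [-0.0, 0.6, 0.3]
grip_width: 0.0647
```

```bash
python3 - <<'E'
from h import *
st()
c=robot.camera("side"); cv2.imwrite("pics/s6.png",cv2.resize(c["pixels"][120:240,240:400],None,fx=4.5,fy=4.5)[:,:,::-1])
E
```

```text
t 6.75 G [0.6324 0.166  0.1857] z [ 0.572  0.001 -0.82 ] y [0.001 1.    0.001] F [-0.04  0.56  0.26] w 0.0647 q [ 0.11  0.53  1.85 -0.39  0.17 -1.09]
```

View pics/s6.png

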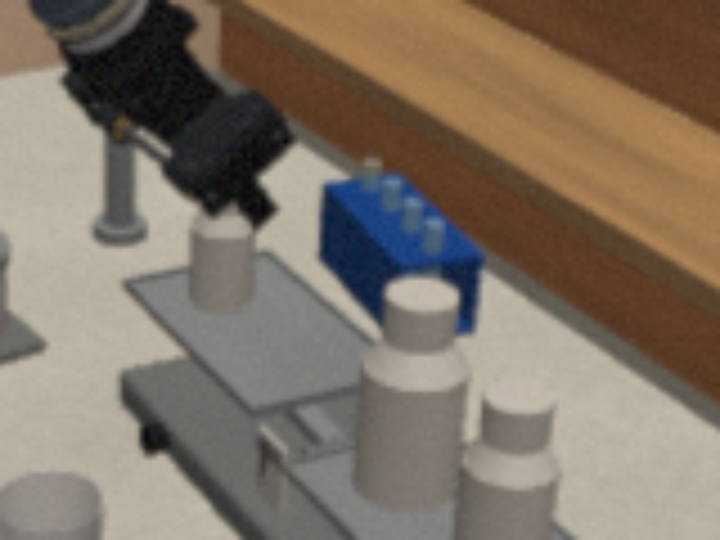

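Small stands upright on the left pan, foot at (222,300) in the crop. Retreating and going to the mid bottle.

```bash
python3 - <<'E'
from h import *
rel((.627,-.170,.188),back=.1)
E
```

```text
TCP [ 0.5805 -0.17    0.2544] shift [   2.9 -335.9 -105.1] turn [ 0.03 -0.1  -0.07]
```

{"api": "carry_out", "payload": {
  "series": [
    [0,0,-30,0,0,0,0.5],
    [0,0,-70,0,0,0,0.5],
    [0,0,-105,0,0,0,0.6],
    [1,-60,-110,0,0,0,0.6],
    [1,-120,-115,0,0,0,0.6],
    [2,-180,-115,0,0,0,0.6],
    [3,-240,-115,0,0,0,0.6],
    [3,-300,-110,0,0,0,0.6]
  ]
}}

```text
time: 7.8
position: [0.5768, -0.0844, 0.2603]
tool_rot: [-0.0, 0.954, 0.001, 0.3]
ft_force: [0.9, 0.8, 0.7]
grip_width: 0.0696
```

{"api": "carry_out", "payload": {
  "series": [
    [0,-38,4,0,0,0,0.6],
    [0,-38,4,0,0,0,0.6],
    [0,-38,4,0,0,0,0.6]
  ]
}}

```text
time: 8.18
position: [0.5785, -0.1218, 0.2566]
tool_rot: [-0.0, 0.954, 0.001, 0.3]
ft_force: [-0.1, 0.4, -1.0]
grip_width: 0.0697
```

```bash
python3 - <<'E'
from h import *
st(); rel((.627,-.170,.188))
c=robot.camera("wrist"); cv2.imwrite("pics/w7.png",c["pixels"][:,:,::-1])
print(proj(c,(.627,-.170,.195)),proj(c,(.627,-.073,.212)))
c=robot.camera("side"); cv2.imwrite("pics/s7.png",cv2.resize(c["pixels"][60:280,140:400],None,fx=3,fy=2.7)[:,:,::-1])
E
```

```text
t 8.18 G [ 0.5677 -0.1218  0.2722] z [ 0.572  0.002 -0.82 ] y [-0.001  1.     0.002] F [-0.14  0.39 -1.01] w 0.0697 q [-0.56  0.29  1.94  0.72  0.48 -2.7 ]
TCP [ 0.6379 -0.17    0.1724] shift [ -0.5 -48.4 102.9] turn [ 0.12 -0.09 -0.02]
(np.float64(209.453131621743), np.float64(225.12007312159392)) (np.float64(349.33149195485146), np.float64(245.41103558669766))
```

View pics/w7.png

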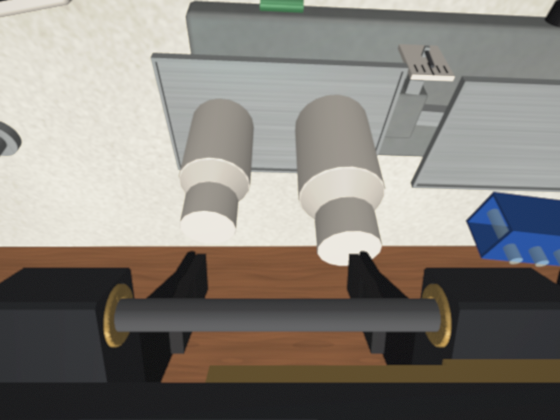

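View pics/s7.png

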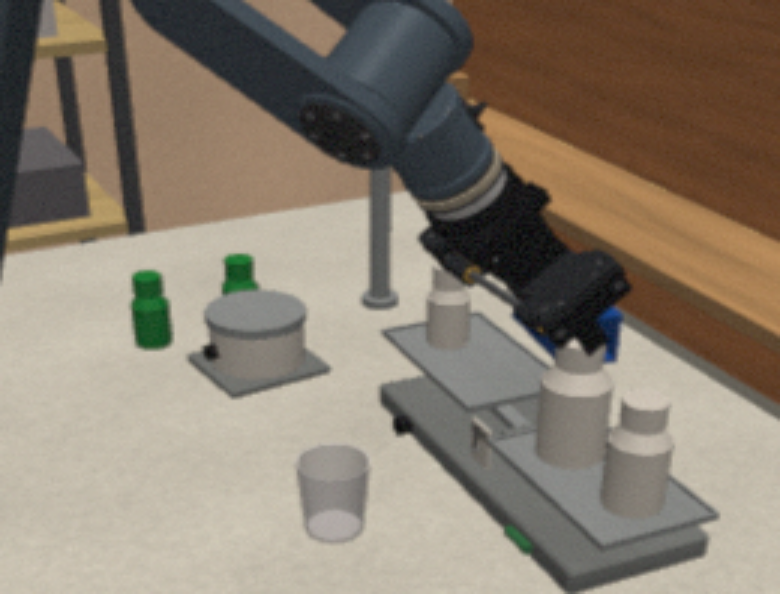

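The wrist view shows mid's cap top at (209,222) and big's at (349,247), matching predictions within 3 px. The last joint is close to its limit (-2.7), so I'll turn the tool towards radial (yaw -10°, tilt 30°).

```bash
python3 - <<'E'
from h import *
rel((.567,-.122,.28),t=30,yaw=-10)
rel((.627,-.170,.188),t=30,yaw=-10,back=.1)
E
```

```text
TCP [ 0.5764 -0.1236  0.2635] shift [-2.  -2.9 -6.9] turn [5.53 4.91 8.53]
TCP [ 0.5871 -0.163   0.2581] shift [ -7.7 -42.2   3.6] turn [5.53 4.91 8.53]
```

{"api": "carry_out", "payload": {
  "series": [
    [-2,0,-4,2.8,2.5,4.3,0.6],
    [-2,-3,-7,5.5,4.9,8.5,0.6],
    [-2,-3,-7,5.5,4.9,8.5,0.6],
    [-5,-22,-4,5.5,4.9,8.5,0.6],
    [-8,-42,0,5.5,4.9,8.5,0.6],
    [-8,-42,3.5,5.5,4.9,8.5,0.6],
    [-8,-42,3.5,5.5,4.9,8.5,0.6]
  ]
}}

```text
time: 9.15
position: [0.5866, -0.1615, 0.2575]
tool_rot: [0.083, 0.963, -0.022, 0.257]
ft_force: [0.1, -0.5, 0.8]
grip_width: 0.0696
```

```bash
python3 - <<'E'
from h import *
st(); rel((.627,-.170,.188),t=30,yaw=-10); rel((.627,-.170,.188),t=30,yaw=-10,back=.1)
E
```

```text
t 9.15 G [ 0.5773 -0.1599  0.274 ] z [ 0.491 -0.084 -0.867] y [0.172 0.985 0.001] F [ 0.12 -0.49  0.79] w 0.0696 q [-0.55  0.31  1.85  0.37  0.52 -2.23]
TCP [ 0.6364 -0.1716  0.1715] shift [-1.1 -1.6 99.8] turn [ 0.12 -0.11  0.06]
TCP [ 0.5871 -0.163   0.2581] shift [-0.9 -1.3 -0.2] turn [ 0.12 -0.11  0.06]
```

{"api": "carry_out", "payload": {
  "series": [
    [-1,-1.5,25,0,0,0,0.6],
    [-1,-1.5,50,0,0,0,0.6],
    [-1,-1.5,75,0,0,0,0.6],
    [-1,-1.5,90,0,0,0,0.6],
    [-1,-1.5,99,0,0,0,0.6],
    [-1,-1.5,99,0,0,0,0.6]
  ]
}}

```text
time: 9.9
position: [0.6358, -0.1711, 0.1718]
tool_rot: [0.083, 0.963, -0.021, 0.257]
ft_force: [0.8, -0.3, -0.6]
grip_width: 0.0695
```

```bash
python3 - <<'E'
from h import *
st(); rel((.627,-.170,.188),t=30,yaw=-10)
c=robot.camera("wrist"); cv2.imwrite("pics/w8.png",c["pixels"][:,:,::-1])
c=robot.camera("side"); cv2.imwrite("pics/s8.png",cv2.resize(c["pixels"][120:270,250:400],None,fx=4,fy=4)[:,:,::-1])
E
```

```text
t 9.9 G [ 0.6265 -0.1695  0.1883] z [ 0.491 -0.084 -0.867] y [0.171 0.985 0.002] F [ 0.81 -0.29 -0.64] w 0.0695 q [-0.51  0.51  1.81  0.49  0.36 -2.33]
TCP [ 0.6364 -0.1716  0.1715] shift [-0.4 -0.4  0.6] turn [ 0.15 -0.14  0.07]
```

View pics/w8.png

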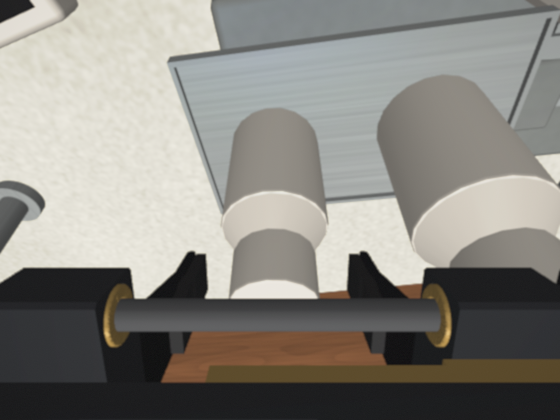

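View pics/s8.png

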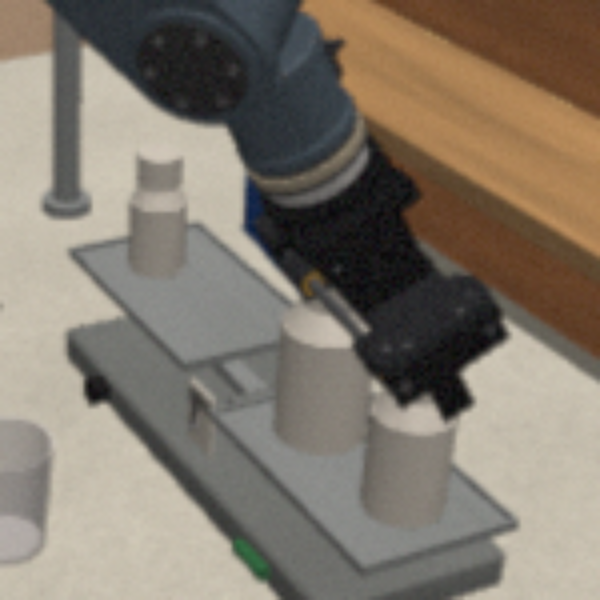

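Mid's cap, at (275,265) in the wrist view, is centred between the open fingers. Big is clear of them. Closing.

{"api": "carry_out", "payload": {
  "series": [
    [0,0,0,0,0,0,0.2],
    [0,0,0,0,0,0,-1],
    [0,0,0,0,0,0,-1],
    [0,0,0,0,0,0,-1],
    [0,0,0,0,0,0,-1],
    [0,0,0,0,0,0,-1],
    [0,0,0,0,0,0,-1]
  ],
  "force": 30
}}

```text
time: 10.88
position: [0.636, -0.1716, 0.1729]
tool_rot: [0.083, 0.962, -0.022, 0.258]
ft_force: [-0.3, -0.9, 1.9]
grip_width: 0.0395
```

```bash
python3 - <<'E'
from h import *
st(); 
for G in [(.627,-.170,.210),(.56,-.17,.235),(.52,-.17,.25)]: rel(G,t=30,yaw=-10)
E
```

```text
t 10.88 G [ 0.6267 -0.17    0.1894] z [ 0.492 -0.085 -0.866] y [0.172 0.985 0.001] F [-0.28 -0.9   1.85] w 0.0395 q [-0.51  0.51  1.81  0.49  0.36 -2.33]
TCP [ 0.6364 -0.1716  0.1935] shift [-10.6   0.1 -17.7] turn [ 0.09 -0.04  0.07]
TCP [ 0.5694 -0.1716  0.2185] shift [ 34.1 -11.4 -72.3] turn [ 0.09 -0.04  0.07]
TCP [ 0.5294 -0.1716  0.2335] shift [  60.8  -18.3 -105. ] turn [ 0.09 -0.04  0.07]
```

{"api": "carry_out", "payload": {
  "series": [
    [-5,0,-9,0,0,0,-1],
    [-10.5,0,-17.5,0,0,0,-1],
    [5,-4,-36,0,0,0,-1],
    [20,-8,-54,0,0,0,-1],
    [34,-11.5,-72,0,0,0,-1],
    [48,-15,-89,0,0,0,-1],
    [61,-18,-105,0,0,0,-1],
    [61,-18,-105,0,0,0,-1]
  ]
}}

```text
time: 11.88
position: [0.5281, -0.1712, 0.2342]
tool_rot: [0.084, 0.962, -0.022, 0.258]
ft_force: [0.7, 0.4, -2.5]
grip_width: 0.0395
```

```bash
python3 - <<'E'
from h import *
st(); 
for G,y in [((.505,-.11,.25),-6),((.505,-.02,.25),-3),((.505,.066,.25),0)]: rel(G,t=30,yaw=y)
c=robot.camera("side"); cv2.imwrite("pics/s9.png",cv2.resize(c["pixels"][60:280,140:400],None,fx=3,fy=2.7)[:,:,::-1])
E
```

```text
t 11.88 G [ 0.5188 -0.1695  0.2506] z [ 0.492 -0.086 -0.866] y [0.173 0.985 0.001] F [ 0.68  0.42 -2.46] w 0.0395 q [-0.64  0.28  1.99  0.55  0.45 -2.49]
TCP [ 0.5144 -0.111   0.2335] shift [ 21.   56.9 -11.4] turn [-1.93 -0.02 -3.43]
TCP [ 0.5145 -0.0205  0.2335] shift [ 34.5 146.  -19.1] turn [-3.43 -0.02 -6.03]
TCP [0.5145 0.066  0.2335] shift [ 47.5 231.2 -26.5] turn [-4.93 -0.02 -8.63]
```

View pics/s9.png

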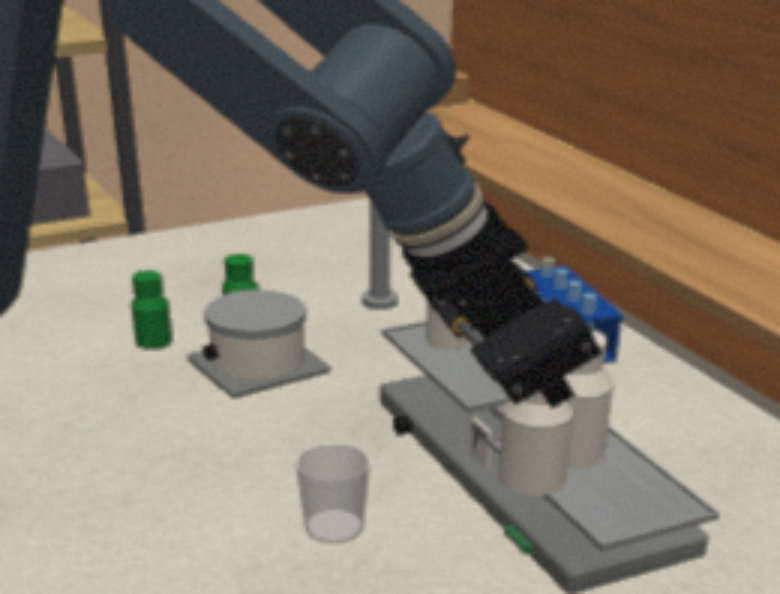

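Mid is lifted and held upright in front of the balance. Moving across.

{"api": "carry_out", "payload": {
  "series": [
    [10,28,-6,-1,0,-1.7,-1],
    [21,57,-11.5,-1.9,0,-3.4,-1],
    [28,100,-15,-2.7,0,-4.7,-1],
    [34.5,146,-19,-3.4,0,-6,-1],
    [41,190,-23,-4.2,0,-7.3,-1],
    [47.5,231,-26.5,-4.9,0,-8.6,-1],
    [47.5,231,-26.5,-4.9,0,-8.6,-1],
    [47.5,231,-26.5,-4.9,0,-8.6,-1]
  ]
}}

```text
time: 12.92
position: [0.5161, 0.0653, 0.2334]
tool_rot: [-0.0, 0.966, -0.0, 0.259]
ft_force: [0.6, -0.6, -2.3]
grip_width: 0.0393
```

```bash
python3 - <<'E'
from h import *
st(); 
for G in [(.505,.066,.235),(.56,.066,.225),(.622,.066,.222),(.622,.066,.208)]: rel(G,t=30,yaw=0)
c=robot.camera("side"); cv2.imwrite("pics/s10.png",cv2.resize(c["pixels"][60:280,140:400],None,fx=3,fy=2.7)[:,:,::-1])
E
```

```text
t 12.93 G [0.5066 0.0654 0.2498] z [ 0.501 -0.001 -0.866] y [ 0.     1.    -0.001] F [ 0.55 -0.6  -2.34] w 0.0393 q [-0.13  0.24  2.07  0.2   0.32 -1.87]
TCP [0.5145 0.066  0.2185] shift [ 8.8  0.7 12.1] turn [-0.04  0.05  0.01]
TCP [0.5695 0.066  0.2085] shift [-33.8   0.7  48.3] turn [-0.04  0.05  0.01]
TCP [0.6315 0.066  0.2055] shift [-86.    0.7  81.9] turn [-0.04  0.05  0.01]
TCP [0.6315 0.066  0.1915] shift [-79.    0.7  94. ] turn [-0.04  0.05  0.01]
```

View pics/s10.png

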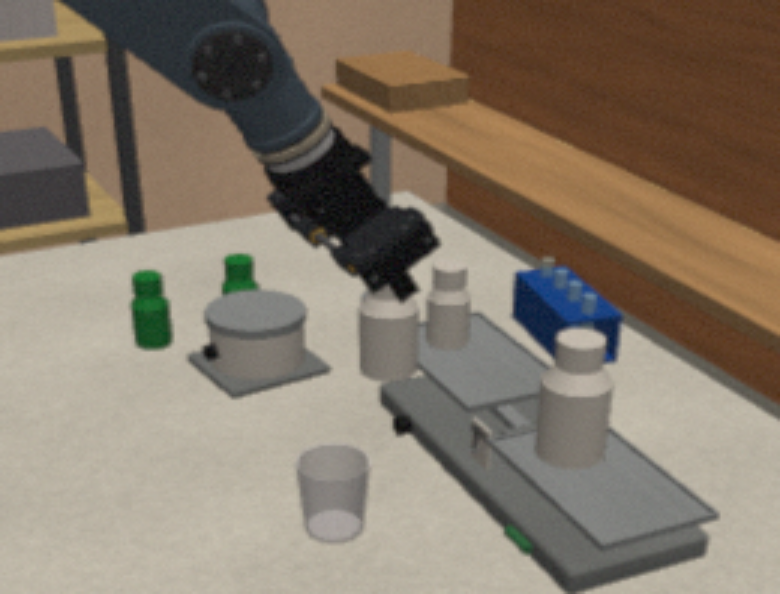

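{"api": "carry_out", "payload": {
  "series": [
    [-10,0.5,22,0,0,0,-1],
    [-34,0.5,46,0,0,0,-1],
    [-60,0.5,65,0,0,0,-1],
    [-86,0.5,82,0,0,0,-1],
    [-86,0.5,82,0,0,0,-1],
    [-82,0.5,88,0,0,0,-1],
    [-79,0.5,94,0,0,0,-1],
    [-79,0.5,94,0,0,0,-1]
  ]
}}

```text
time: 13.98
position: [0.6301, 0.0649, 0.1904]
tool_rot: [0.001, 0.966, -0.0, 0.258]
ft_force: [0.1, -0.1, -2.3]
grip_width: 0.0395
```

```bash
python3 - <<'E'
from h import *
st(); 
for G in [(.622,.066,.204),(.622,.066,.1975)]: rel(G,t=30,yaw=0)
c=robot.camera("side"); cv2.imwrite("pics/s11.png",cv2.resize(c["pixels"][120:260,230:400],None,fx=4,fy=4)[:,:,::-1])
c=robot.camera("wrist"); cv2.imwrite("pics/w11.png",c["pixels"][:,:,::-1])
E
```

```text
t 13.97 G [0.6206 0.065  0.2068] z [ 0.498 -0.001 -0.867] y [ 0.002  1.    -0.   ] F [ 0.1  -0.14 -2.3 ] w 0.0395 q [-0.1   0.45  1.86  0.15  0.32 -1.8 ]
TCP [0.6315 0.066  0.1875] shift [0.2 1.1 3.2] turn [-0.07 -0.12 -0.08]
TCP [0.6315 0.066  0.181 ] shift [3.4 1.1 8.8] turn [-0.07 -0.12 -0.08]
```

View pics/s11.png

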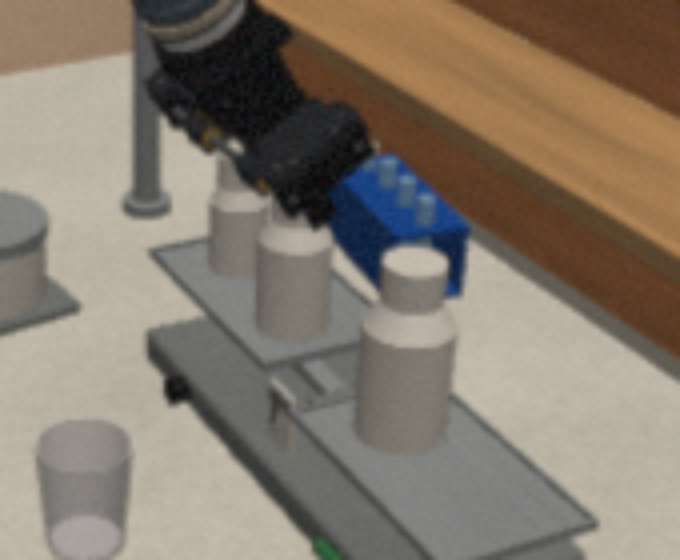

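View pics/w11.png

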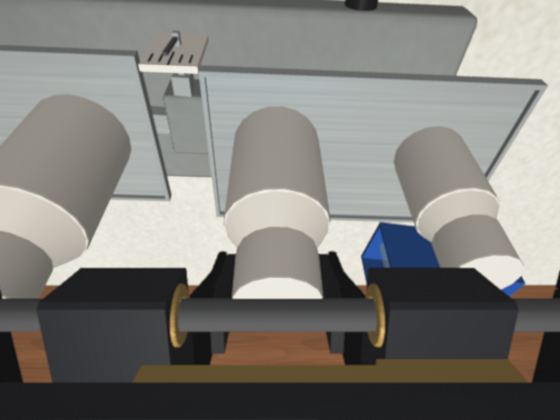

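Mid is over the inner half of the left pan, inside the tray. Lowering through contact to about level height.

{"api": "carry_out", "payload": {
  "series": [
    [0.5,0,1.5,0,0,0,-1],
    [1,0,3,0,0,0,-1],
    [2,0,4.5,0,0,0,-1],
    [2.7,0,6,0,0,0,-1],
    [3.2,0,7,0,0,0,-1],
    [3.2,0,7,0,0,0,-1],
    [3.2,0,7,0,0,0,-1],
    [3.2,0,7,0,0,0,-1]
  ]
}}

```text
time: 15.08
position: [0.6319, 0.065, 0.1839]
tool_rot: [0.001, 0.966, -0.001, 0.259]
ft_force: [-0.4, 0.3, 0.3]
grip_width: 0.0396
```

```bash
python3 - <<'E'
from h import *
st()
c=robot.camera("side"); cv2.imwrite("pics/s12.png",cv2.resize(c["pixels"][120:260,230:400],None,fx=4,fy=4)[:,:,::-1])
E
```

```text
t 15.07 G [0.6224 0.0651 0.2003] z [ 0.501 -0.001 -0.866] y [ 0.002  1.    -0.001] F [-0.38  0.3   0.3 ] w 0.0396 q [-0.1   0.46  1.86  0.16  0.3  -1.81]
```

View pics/s12.png

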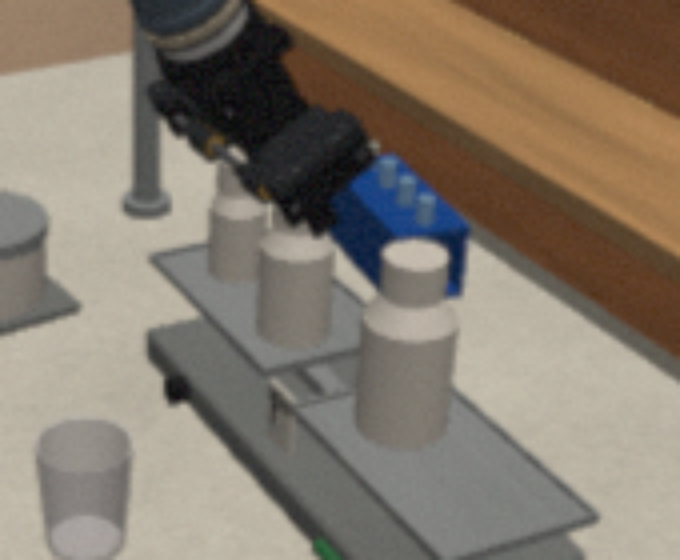

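The wrist force went from -2.3 to +0.3 N and the right pan rose, so the pan now carries mid. Releasing.

{"api": "carry_out", "payload": {
  "series": [
    [0,0,0,0,0,0,-0.05],
    [0,0,0,0,0,0,0],
    [0,0,0,0,0,0,0.3],
    [0,0,0,0,0,0,0.5],
    [0,0,0,0,0,0,0.5],
    [0,0,0,0,0,0,0.5],
    [0,0,0,0,0,0,0.5]
  ]
}}

```text
time: 16.0
position: [0.6319, 0.0651, 0.1839]
tool_rot: [0.001, 0.966, -0.001, 0.259]
ft_force: [-0.4, 0.1, 0.4]
grip_width: 0.0651
```

```bash
python3 - <<'E'
from h import *
st()
c=robot.camera("side"); cv2.imwrite("pics/s13.png",cv2.resize(c["pixels"][120:260,230:400],None,fx=4,fy=4)[:,:,::-1])
E
```

```text
t 16.0 G [0.6224 0.0651 0.2003] z [ 0.501 -0.001 -0.866] y [ 0.002  1.    -0.001] F [-0.4   0.12  0.38] w 0.0651 q [-0.1   0.46  1.86  0.16  0.3  -1.81]
```

View pics/s13.png

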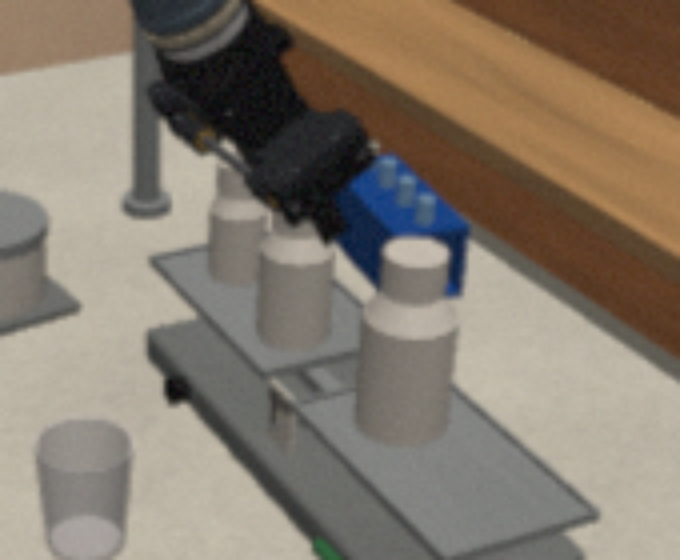

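Released and standing. Retreating along the tool axis, then letting things settle.

{"api": "carry_out", "payload": {
  "series": [
    [0,0,-25,0,0,0,0.5],
    [0,0,-60,0,0,0,0.5],
    [0,0,-100,0,0,0,0.5],
    [0,0,-150,0,0,0,0.5],
    [0,0,-200,0,0,0,0.5],
    [0,0,-200,0,0,0,0.5],
    [0,0,-200,0,0,0,0.5],
    [0,0,-200,0,0,0,0.5]
  ]
}}

```text
time: 17.05
position: [0.5314, 0.0654, 0.3552]
tool_rot: [0.001, 0.966, -0.0, 0.258]
ft_force: [-0.3, -0.0, 0.0]
grip_width: 0.0651
```

{"api": "carry_out", "payload": {
  "series": [
    [0,0,0,0,0,0,0.5],
    [0,0,0,0,0,0,0.5],
    [0,0,0,0,0,0,0.5],
    [0,0,0,0,0,0,0.5],
    [0,0,0,0,0,0,0.5],
    [0,0,0,0,0,0,0.5],
    [0,0,0,0,0,0,0.5],
    [0,0,0,0,0,0,0.5]
  ]
}}

```text
time: 18.05
position: [0.5314, 0.0653, 0.3553]
tool_rot: [0.001, 0.966, -0.0, 0.258]
ft_force: [0.4, 0.0, -0.0]
grip_width: 0.0654
```

```bash
python3 - <<'E'
from h import *
st()
c=robot.camera("side"); cv2.imwrite("pics/s14.png",cv2.resize(c["pixels"][130:280,230:390],None,fx=4,fy=4,interpolation=cv2.INTER_CUBIC)[:,:,::-1])
c=robot.camera("wrist"); cv2.imwrite("pics/w14.png",c["pixels"][:,:,::-1])
c=robot.camera("top"); cv2.imwrite("pics/t14.png",cv2.resize(c["pixels"][130:270,130:400],None,fx=2.8,fy=2.8,interpolation=cv2.INTER_CUBIC)[:,:,::-1])
E
```

```text
t 18.05 G [0.522  0.0654 0.3718] z [ 0.498 -0.001 -0.867] y [ 0.002  1.    -0.   ] F [ 0.39  0.04 -0.02] w 0.0654 q [-0.12  0.07  1.85  0.09  0.71 -1.74]
```

View pics/s14.png

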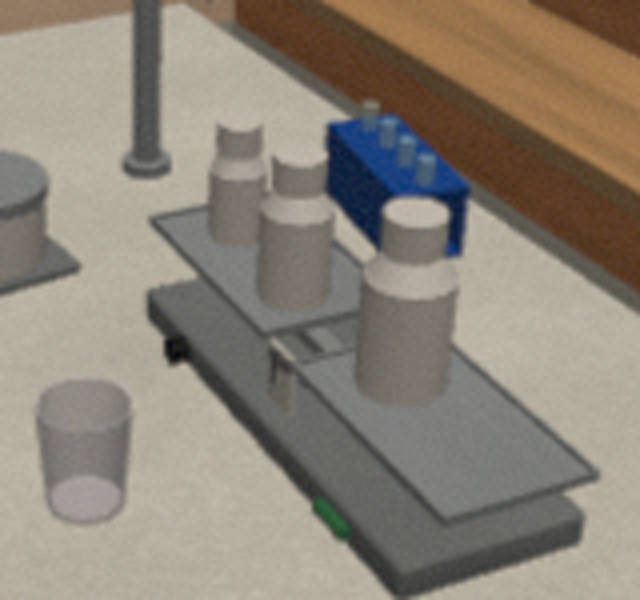

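View pics/w14.png

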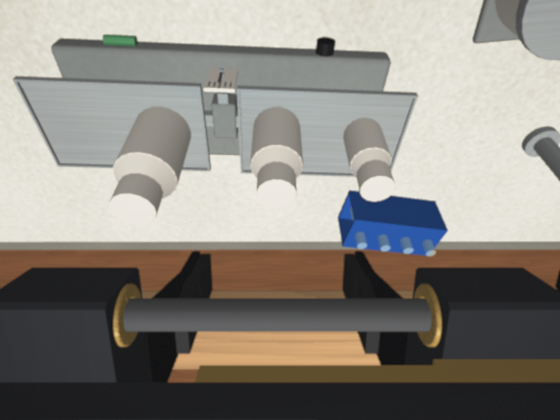

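View pics/t14.png

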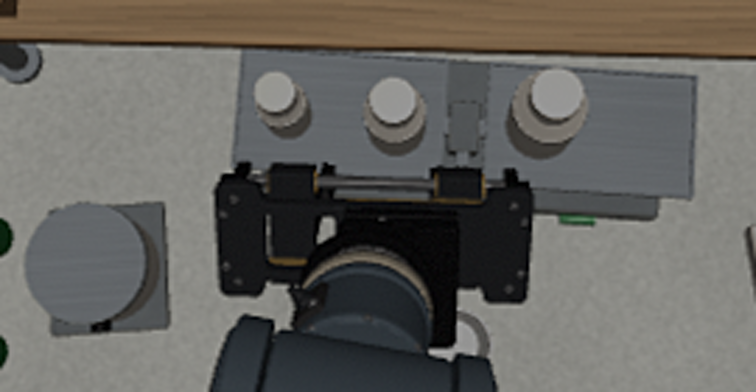

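Wrist view: the near edges of the pans run (17,79)–(205,87) and (240,88)–(414,96), apparently one straight line, so the pans look level. All three bottles stand upright, inside the trays. One numeric check.

```bash
python3 - <<'E'
from h import *
s=robot.camera("side"); st()
# side view: predicted near/outer corner of right pan rim for heights; measured from crop
m=(447/4+230-.4,521/4+130-.4); print("RP near-outer corner meas",m)
n=(598/4+230-.4,473/4+130-.4); print("RP far-outer meas",n)
f=(151/4+230-.4,220/4+130-.4); print("LP near-outer meas",f)
for d in(-8,-3,0,3,8):
    z=.089-d/1000; print(d,np.round(proj(s,(.5615,-.2175,z)),1),np.round(proj(s,(.680,-.222,z)),1),np.round(proj(s,(.580,.219,.089+d/1000)),1))
w=robot.camera("wrist"); cv2.imwrite("pics/w15.png",cv2.resize(w["pixels"][60:110,0:430],None,fx=1.85,fy=6)[:,:,::-1])
Rb=R.from_euler('z',-.044)
L=np.array([.6355,.116,0]);Rr=np.array([.6238,-.1203,0])
for d in(-3,0,3):
    print(d,[np.round(proj(w,c+Rb.apply([-.06,y,0])+[0,0,z]),1) for c,z in((Rr,.089-d/1000),(L,.089+d/1000)) for y in(-.1,.1)])
E
```

```text
t 18.25 G [0.522  0.0654 0.3717] z [ 0.498 -0.001 -0.867] y [ 0.002  1.    -0.   ] F [0.04 0.5  0.09] w 0.0652 q [-0.12  0.07  1.85  0.09  0.71 -1.74]
RP near-outer corner meas (341.35, 259.85)
RP far-outer meas (379.1, 247.85)
LP near-outer meas (267.35, 184.6)
-8 [340.3 256.3] [379.  244.6] [266.8 186.3]
-3 [340.1 257.9] [378.7 246.1] [266.8 185. ]
0 [340.  258.9] [378.6 247.1] [266.8 184.2]
3 [339.9 259.9] [378.4 248. ] [266.8 183.4]
8 [339.7 261.5] [378.1 249.6] [266.8 182. ]
-3 [array([11.1, 75.9]), array([200.8,  83.7]), array([235.4,  83.6]), array([416.1,  91.1])]
0 [array([12.6, 74.6]), array([201.3,  82.4]), array([235.2,  84.9]), array([416.8,  92.5])]
3 [array([14. , 73.3]), array([201.7,  81.1]), array([235. ,  86.3]), array([417.6,  93.8])]
```

View pics/w15.png

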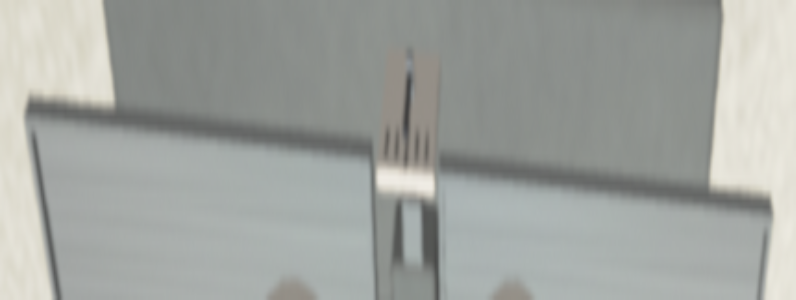

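The pointer, at (409,100) in the crop, sits at the centre mark. The edge offset implies the left pan is about +1 mm, inside the ±3 mm band. Handing in.

```bash
python3 - <<'E'
from rig import robot
print(robot.hand_in(), robot.get_obs()["time"])
E
```

```text
the job is handed in; nothing more can be done
the job is handed in; nothing more can be done
```

I moved the small bottle from the stirrer, and the mid bottle from the right pan, onto the left pan. The big bottle stayed on the right pan. I handed the job in at about 18 s of the 64 s allowed; no verdict is reported.

- **Bottles:** the last pictures showed all three upright and inside the trays, with the gripper open and well clear. The wrist force was back to about zero.
- **Level:** in the wrist view, the near edges of the two pans were collinear to about 0.9 px, which puts the left pan near +1 mm, with the pointer at its centre mark. In the side view the three pan corners gave between about -1.5 and +3 mm, which is only as good as the 2 mm calibration.
- **Other objects:** the beaker and the green bottles were never approached. In the last side picture the beaker had not moved.

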